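# Close the loaded sample vessel

### The arm

A 6-joint arm with a two-finger parallel gripper is mounted at the origin on the work surface. World frame = base frame: x ahead of the robot, y to its left, z up, the work surface at z = 0. Lengths are in m, angles in rad, forces in N, time in s.
With the tool pointing down it reaches from about 0.375 to 0.75 m from the base axis. Payload 9 kg.
Tool frame: the origin (TCP) lies on the centre line of the jaws, within the pads' length; the fingertips stand 14 mm ahead of it and the grasp point (between the pads) lies 5 mm behind it (env.tips_ahead is the distance from the TCP to the fingertips, in m); z points along the fingers, y is the line along which they close (so a half turn about z gives the same grasp; the last joint's range is limited). The gripper opens to 85 mm and grips with 20 to 120 N. Pads are 22 mm wide; open, the fingers measure 114 mm over their backs; the gripper's body (76 mm by 85 mm) begins 54 mm behind the grasp point. The pads swing forward as they close: fully open they stand 13 mm farther back than shut.
Start: joints at [-1.363, 0.104, 0.097, 1.564, 0, 1.353], TCP at [0.248, -0.546, 0.245] pointing down, gripper open.
Joint ranges: [-2.99, 2.99], [-0.84, 1.86], [-1.1, 1.16], [-1.84, 2.11], [-1.51, 1.56], [-3.14, 3.14]. Speed limits (rad/s): [2.22, 2.22, 2.57, 3.14, 3.14, 3.14].

### API

Orientations are given as a rotation vector (axis times angle).
In Python, from rig import state, snapshot, env, boxes_of, regions_of gives the robot as it stands.
- The arm moves only by the tool move_arm, never from a script. Its argument "rows" is a list of rows, each a list of 7 numbers: the gripper command: -1 is shut, 1 is fully open, values between are in proportion, then the shift along the tool's x, y, z scaled (see below), then the turn, a rotation vector about the tool's x, y, z scaled (see below). A call has 1 to 8 rows; each row is the pose to reach, as a shift and turn from the pose commanded when the call began, along the tool's axes at that moment; what a row does not reach only later rows make up. The controller multiplies each number of a shift by 0.5 m and each number of a turn by 45 degrees. A row lasts 1/10 s, in which the tool goes at most 50 mm and 8.59 degrees, less where a joint would pass 70% of its speed; a pose out of reach is approached as far as the arm can. A call with a number of a shift or a turn outside -1 to 1 is refused whole. A call with a gripper value outside its range is refused whole. The fingers move at their own pace and stop on an object; "grip_force" is the grip in N (left out, the last holds). Time passes only in rows, so rows that repeat a pose let the fingers close. It gives the time, the measured TCP pose, the force, the opening and the grip force at its end, in the units of the state.
- state(): the state, without advancing time (a new reading comes with each control period).
- snapshot(name): name is "scene" or "top" or "wrist"; returns a dict with "image" (420x560x3 uint8, red, green, blue), "range_z" (420x560 float32, m along the optical axis (not along the pixel's ray), 0 where there is no reading), "intrinsics" (3x3 intrinsics, pixels), "R" (3x3) and "t" (3): a world point X has camera coordinates R X + t; the wrist camera has in their place "T_tool_cam" (4x4, takes a point from camera to tool coordinates, whose origin is the TCP and whose axes are the flange's). Camera axes: x right, y down, z forward; pixel columns grow to the right and rows downward; lengths in m; the calibration is good to about 2 mm. A picture is of the moment at which its call begins: read the wrist's pose just before it.
- env.close_job(): hands the job in; it is judged then, once.
Trained networks look in the newest picture that a camera, given by its name, has taken for a name from the list of things; names that differ only in an ending like _2 or _b are one class to them, and where a whole thing is asked for, a point or a joint stands for the part that bears it (a point fixed in the world has none). Each returns a list of dicts, best first, with "confidence" (0 to 1); they miss things now and then, are a little off and sometimes report something else, mostly with a low value. They report only what shows in the picture. A call takes as long as a camera call. They do not tell look-alikes from the thing itself.
- boxes_of(camera, thing): "location" ([x, y, z] in m, in world coordinates, good to about 4 mm: the middle of the surface that is visible of it).
- regions_of(camera, thing): "mask" (420x560 bool, what is visible of it).
The state is a dict: "t": time; "joint_positions": joint angles; "qvel": joint speeds; "joint_efforts": joint torques, N m; "tool_pos": TCP position; "orientation": TCP orientation; "ft_force": force on the tool from outside, world axes, zero at the start; "ft_torque": the same for the moment, N m; "grip_width": opening from 0.0 (shut) to 1.0 (fully open); "grasp_force": force on a finger pad.
Only numpy, scipy, OpenCV 4.12 (cv2) and the standard library are available. Lean on these libraries where they do the work, as an engineer would, in place of code of your own. Each camera call takes 0.05 s, during which the arm holds its last target. There are 200 camera calls.

### The job

One of the two open vessels on the blue heater bases has a sample jar inside. Swing that vessel's arm round until its cap stands over the mouth and the arm meets its stop, then screw the cap down clockwise until it stops fully home. Leave the empty vessel with its arm and cap, and the other things on the bench, as they are.

Things in the scene. Friction and masses are not known exactly. Their poses are not given: they have to be found in the camera images.
- vesselA_mouth (a point): the loaded vessel: centre of the mouth, level with the rim, 125 mm above the bench; z up. Steel pot 84 mm across, neck 72 mm outside and 56 mm inside, standing upright on a fixed blue heater base (195 x 120 x 35 mm) that never moves. x points from the mouth to the hinge post, which stands 90 mm from the mouth's centre
- armA (a joint): swing arm of the loaded vessel: flat steel arm that turns level about the hinge post; 0 = against its stop with the cap exactly over the mouth, positive = swung aside, counter-clockwise seen from above (up to 1.5 rad). Stiff hinge (0.3 N m), stays where it is left. The arm's upper face is 148 mm, its ring's 150 mm above the bench
- armA_hinge (a point): point on the vertical hinge axis of that arm, 175 mm above the bench (the hub itself ends at 154 mm); turns with the arm, x points from the pin back to the hinge
- armA_pin (a point): upright round steel handle pin at the free end of that arm, 12 mm thick, 46 mm high (top 194 mm above the bench), the handle for swinging the arm; this point is on its axis, 175 mm above the bench, 172 mm from the hinge axis
- armA_ring (a point): threaded ring of that arm that holds the cap captive: centre of its upper face, 150 mm above the bench, 90 mm from the hinge and 82 mm from the pin; ring 81 mm across. Clockwise from above the cap sinks in it 3.8 mm per rad (24 mm per turn), with 0.18 N m friction, and holds its place when let go; screwed home, the cap's disc comes to a hard stop on this face
- capA_grip (a point): screw cap of the loaded vessel: black disc (68 mm across, 8 mm thick), white plug below, and on top an upright grip bar 50 mm long, 18 mm thick, 34 mm high. This point: middle of the bar, on the cap's axis, 17 mm above the disc; x along the bar, z up. It stands 65 mm above the mouth's rim plane with the cap fully up, starts up to 3 mm lower, and is 50 mm above when screwed home
- vesselB_mouth (a point): the empty vessel: centre of the mouth, level with the rim, 125 mm above the bench; z up. Steel pot 84 mm across, neck 72 mm outside and 56 mm inside, standing upright on a fixed blue heater base (195 x 120 x 35 mm) that never moves. x points from the mouth to the hinge post, which stands 90 mm from the mouth's centre
- armB (a joint): swing arm of the empty vessel: flat steel arm that turns level about the hinge post; 0 = against its stop with the cap exactly over the mouth, positive = swung aside, counter-clockwise seen from above (up to 1.5 rad). Stiff hinge (0.3 N m), stays where it is left. The arm's upper face is 148 mm, its ring's 150 mm above the bench
- armB_hinge (a point): point on the vertical hinge axis of that arm, 175 mm above the bench (the hub itself ends at 154 mm); turns with the arm, x points from the pin back to the hinge
- armB_pin (a point): upright round steel handle pin at the free end of that arm, 12 mm thick, 46 mm high (top 194 mm above the bench), the handle for swinging the arm; this point is on its axis, 175 mm above the bench, 172 mm from the hinge axis
- armB_ring (a point): threaded ring of that arm that holds the cap captive: centre of its upper face, 150 mm above the bench, 90 mm from the hinge and 82 mm from the pin; ring 81 mm across. Clockwise from above the cap sinks in it 3.8 mm per rad (24 mm per turn), with 0.18 N m friction, and holds its place when let go; screwed home, the cap's disc comes to a hard stop on this face
- capB_grip (a point): screw cap of the empty vessel: black disc (68 mm across, 8 mm thick), white plug below, and on top an upright grip bar 50 mm long, 18 mm thick, 34 mm high. This point: middle of the bar, on the cap's axis, 17 mm above the disc; x along the bar, z up. It stands 65 mm above the mouth's rim plane with the cap fully up, starts up to 3 mm lower, and is 50 mm above when screwed home
- sample: amber glass sample jar with a blue lid, 42 mm across, 62 mm high, standing inside the loaded vessel; origin at the centre of its underside
- beaker: glass beaker, 66 mm across, 85 mm high; origin under its centre; leave alone
- jar: amber jar with a label, 56 mm across, 80 mm high; origin under its centre; leave alone
- wash_bottle: white bottle, 68 mm across, 170 mm high; origin under its centre; leave alone
- spatula: steel spatula lying flat, 180 mm long, along its x; leave alone
- dish: white dish, 100 mm across, 20 mm high; origin under its centre; leave alone
Things that resemble listed ones, but are neither listed nor needed, are in the scene too. What is shaped like the part that bears vesselA_mouth but orange is not meant.

How it is judged:
On the way, in this order (a step that is already met when the one before it is completed fails the run):
1. the loaded vessel's arm is at its stop with the cap over the mouth and still up (value of joint armA below 0.06 rad and z of capA_grip in the frame of vesselA_mouth above 0.057 m), for 0.2 s.
2. the cap is screwed fully home (z of capA_grip in the frame of vesselA_mouth below 0.0515 m and value of joint armA below 0.06 rad and horizontal distance between sample and vesselA_mouth below 0.015 m), for 0.2 s.
At the end, for the whole second after the job is handed in: the loaded vessel's arm stands at its stop (within 0.06 rad), its cap is screwed down to within 1.5 mm of its end stop (grip point less than 51.5 mm above the rim plane), and the sample jar still stands inside, within 15 mm of the mouth's axis (all of step 2); the robot touches nothing.
It fails at once if the empty vessel's arm is moved (pin more than 20 mm) (distance of armB_pin from where it was at the start of the episode above 0.02 m).
It fails at once if the empty vessel's cap is screwed down (by more than 4 mm) or carried off (z of capB_grip in the frame of vesselB_mouth below 0.0585 m or distance of capB_grip from where it was at the start of the episode above 0.02 m).
It fails at once if the beaker, jar, wash bottle, spatula or dish is pushed more than 30 mm (distance of any of beaker, jar, wash_bottle, spatula, dish from where it was at the start of the episode above 0.03 m).
It also fails if it takes over 67 s, if anything falls off the work surface, if the arm or the gripper's body presses on something with over 40 N, if the wrist force passes 120 N, or if a joint passes its speed limit or range.

## Working session

There is one attempt and no reset: what is moved stays moved. The work goes in short steps, Python scripts to look and compute and a tool call to move; the robot and the scene stay as the last step left them, time stands still between calls to the robot, and variables do not carry over. Pictures are saved under pics/ and viewed, at most 10 in all, crops included, and the job is handed in when it is done.

Besides the shell and the picture viewer there is one more tool, called after "Emit:" in YAML: its name, and indented under it one key for each argument. move_arm: Moves the arm, as the interface text tells. Its arguments: {"type":"object","properties":{"rows":{"type":"array"},"grip_force":{"type":"number"}},"required":["rows"]}

```bash
mkdir -p pics; cat > h.py <<'E'
import numpy as np,cv2
from rig import state,snapshot,env,boxes_of,regions_of
def cloud(s):
    K=s["intrinsics"];z=s["range_z"];v,u=np.mgrid[:z.shape[0],:z.shape[1]]
    P=np.stack([(u-K[0,2])/K[0,0]*z,(v-K[1,2])/K[1,1]*z,z],-1)
    if "R" in s: P=(P-s["t"])@s["R"]
    P[z==0]=np.nan
    return P
def px(s,X):
    c=s["R"]@np.array(X)+s["t"];p=s["intrinsics"]@c;return (p[:2]/p[2]).round().astype(int).tolist()
def save(n,im,f=1): cv2.imwrite("pics/"+n,cv2.resize(im,None,fx=f,fy=f,interpolation=2)[...,::-1])
E
python3 - <<'E'
from h import *
for c in("scene","top"):
    s=snapshot(c);np.savez(c,**s);save(c+".png",s["image"],1.4)
    for t in("vesselA_mouth","armA_pin","armA_hinge","armA_ring","capA_grip","sample","beaker","jar","wash_bottle","spatula","dish"):
        try: print(c,t,[(np.round(b["location"],3).tolist(),round(b["confidence"],2),px(s,b["location"])) for b in boxes_of(c,t)[:4]])
        except Exception as e: print(t,e)
E
```

```text
scene vesselA_mouth [([0.187, 0.337, 0.05], 0.88, [445, 314]), ([0.538, 0.155, 0.053], 0.69, [281, 317])]
scene armA_pin [([0.168, 0.337, 0.161], 0.71, [469, 291]), ([0.544, 0.096, 0.171], 0.68, [267, 275])]
scene armA_hinge [([0.17, 0.336, 0.167], 0.88, [470, 290]), ([0.54, 0.099, 0.169], 0.83, [269, 276]), ([0.535, 0.084, 0.171], 0.17, [268, 269])]
scene armA_ring [([0.166, 0.336, 0.166], 0.95, [471, 289]), ([0.541, 0.092, 0.168], 0.86, [267, 274])]
scene capA_grip [([0.16, 0.337, 0.174], 0.78, [474, 287]), ([0.536, 0.088, 0.174], 0.56, [268, 270])]
scene sample [([0.508, 0.164, 0.105], 0.63, [295, 305])]
scene beaker [([0.667, -0.004, 0.053], 0.84, [204, 287])]
scene jar [([0.39, 0.045, 0.077], 0.78, [310, 251]), ([0.603, -0.25, 0.169], 0.48, [184, 180])]
scene wash_bottle [([0.451, -0.488, 0.094], 0.87, [206, 128]), ([0.602, -0.247, 0.169], 0.65, [185, 181])]
scene spatula [([0.403, 0.404, 0.002], 0.57, [387, 391])]
scene dish [([0.34, -0.336, 0.014], 0.64, [259, 164]), ([0.39, 0.043, 0.073], 0.2, [310, 251])]
top vesselA_mouth [([0.175, 0.318, 0.033], 0.91, [157, 277]), ([0.518,
[... 235 characters left out ...]
 ([0.532, 0.077, 0.168], 0.66, [225, 162])]
top armA_ring [([0.528, 0.076, 0.174], 0.77, [225, 163]), ([0.157, 0.323, 0.174], 0.77, [144, 288])]
top capA_grip [([0.526, 0.075, 0.174], 0.75, [226, 163]), ([0.156, 0.327, 0.172], 0.74, [143, 288]), ([0.57, -0.199, 0.048], 0.55, [312, 154])]
top sample [([0.502, 0.161, 0.1], 0.7, [201, 175])]
top beaker [([0.669, 0.01, 0.03], 0.89, [248, 126])]
top jar [([0.378, 0.029, 0.082], 0.63, [243, 213])]
top wash_bottle [([0.44, -0.493, 0.111], 0.84, [408, 190]), ([0.589, -0.258, 0.167], 0.3, [335, 141]), ([0.501, 0.159, 0.098], 0.25, [201, 175])]
top spatula [([0.394, 0.398, 0.004], 0.7, [134, 211])]
top dish [([0.347, -0.329, 0.012], 0.86, [351, 221])]
```

View pics/scene.png

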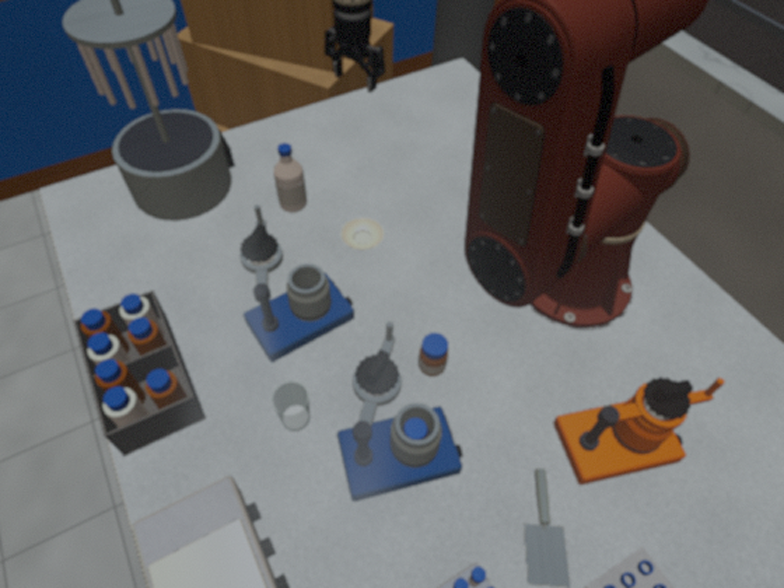

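View pics/top.png

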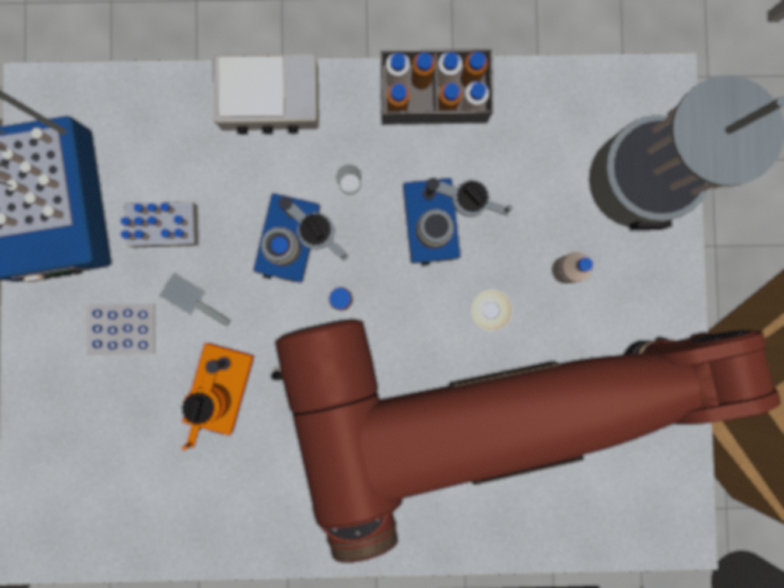

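Candidates: blue vessel with blue lid inside, scene (415,430) / top (280,243) in the enlarged pictures; blue empty vessel, scene (308,290) / top (436,228); orange look-alike, scene (645,430) / top (205,400), excluded by its colour. The first fits the description. Next I'll confirm it in a crop and measure.

```bash
cat > m.py <<'E'
from h import *
S={c:dict(np.load(c+".npz")) for c in("scene","top")}
def circ(P):
    A=np.c_[2*P,np.ones(len(P))];x=np.linalg.lstsq(A,(P**2).sum(1),rcond=None)[0];return x[:2],np.sqrt(x[2]+x[:2]@x[:2])
for c,s in S.items():
    P=cloud(s).reshape(-1,3);I=s["image"].reshape(-1,3)
    near=np.hypot(P[:,0]-.51,P[:,1]-.11)<.16
    P=P[near];I=I[near]
    np.savez("pc_"+c,P=P,I=I)
    for n,lo,hi,ctr,r in(("rim",.118,.132,(.505,.16),.045),("bar/pin",.178,.2,(.52,.08),.14),("ring",.143,.163,(.53,.08),.14),("lid",.09,.117,(.505,.16),.024)):
        m=(P[:,2]>lo)&(P[:,2]<hi)&(np.hypot(P[:,0]-ctr[0],P[:,1]-ctr[1])<r);Q=P[m]
        print(c,n,len(Q),Q.mean(0).round(4),np.median(Q,0).round(4), circ(Q[:,:2]) if n!='bar/pin' and len(Q)>5 else "")
        if n=='bar/pin': print(Q.round(3).tolist()[:80])
s=S["scene"];a=s["image"][220:365,225:345];b=S["top"]["image"][125:215,170:270]
save("crop.png",np.hstack([cv2.resize(a,(400,483)),cv2.resize(b,(390,483))]))
E
python3 m.py
```

```text
scene rim 360 [0.5054 0.1677 0.1252] [0.5058 0.1685 0.1255] (array([0.50502405, 0.16690777]), np.float64(0.03206114503816208))
scene bar/pin 113 [0.5169 0.0667 0.1897] [0.525  0.0843 0.1912] 
[[0.473, 0.014, 0.195], [0.471, 0.015, 0.196], [0.477, 0.016, 0.198], [0.474, 0.016, 0.196], [0.471, 0.016, 0.193], [0.47, 0.018, 0.195], [0.477, 0.017, 0.194], [0.476, 0.019, 0.197], [0.473, 0.019, 0.195], [0.471, 0.02, 0.195], [0.469, 0.022, 0.195], [0.479, 0.016, 0.191], [0.48, 0.021, 0.198], [0.477, 0.021, 0.197], [0.475, 0.022, 0.195], [0.472, 0.022, 0.194], [0.47, 0.022, 0.192], [0.48, 0.017, 0.188], [0.479, 0.021, 0.193], [0.478, 0.022, 0.194], [0.476, 0.024, 0.195], [0.473, 0.024, 0.193], [0.48, 0.016, 0.183], [0.479, 0.021, 0.189], [0.478, 0.023, 0.19], [0.476, 0.025, 0.192], [0.474, 0.026, 0.192], [0.48, 0.017, 0.18], [0.479, 0.021, 0.185], [0.477, 0.022, 0.185], [0.475, 0.023, 0.184], [0.473, 0.024, 0.185], [0.479, 0.02, 0.179], [0.477, 0.021, 0.179], [0.476, 0.024, 0.182], [0.473, 0.024, 0.18], [0.505, 0.072, 0.196], [0.51, 0.076, 0.198], [0.514, 0.078, 0.2], [0.51, 0.076, 0.193], [0
[... 1692 characters left out ...]
 0.069, 0.187], [0.502, 0.058, 0.179], [0.5, 0.079, 0.178], [0.496, 0.076, 0.178], [0.494, 0.082, 0.178], [0.473, 0.022, 0.188], [0.473, 0.019, 0.194], [0.473, 0.016, 0.195], [0.473, 0.013, 0.195], [0.47, 0.022, 0.191], [0.47, 0.019, 0.194], [0.469, 0.015, 0.198], [0.469, 0.013, 0.197], [0.467, 0.022, 0.193], [0.467, 0.019, 0.194], [0.467, 0.016, 0.194], [0.467, 0.013, 0.193], [0.465, 0.019, 0.182], [0.465, 0.016, 0.183], [0.465, 0.014, 0.18]]
top ring 364 [0.534  0.0871 0.1506] [0.5424 0.0983 0.1505] (array([0.53571466, 0.08205697]), np.float64(0.060182296591087626))
top lid 124 [0.5005 0.1618 0.1039] [0.5    0.1616 0.1044] (array([0.50140069, 0.16190855]), np.float64(0.014176569048721674))
```

View pics/crop.png

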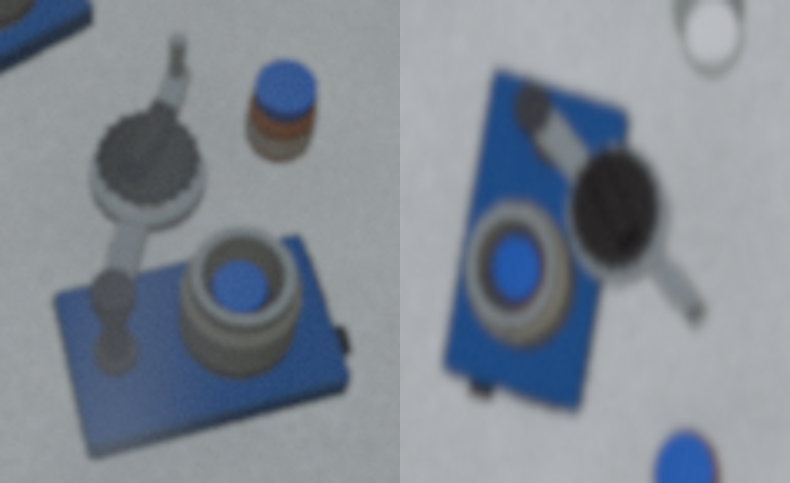

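The crop confirms it: the blue lid sits inside the vessel at scene (240,285 in the crop), with its arm swung aside and the pin at the far end (178,42).

```bash
cat >> h.py <<'E'
from scipy.spatial.transform import Rotation as Rn
def rel(p,yaw=None):
    """numbers for a move to world p with tool down, tool-x world yaw (rad)"""
    s=state();R=Rn.from_rotvec(s["orientation"]);d=R.inv().apply(np.array(p)-s["tool_pos"])/.5
    x=R.as_matrix()[:,0];y0=np.arctan2(x[1],x[0])
    t=None
    if yaw is not None: t=(R.inv()*Rn.from_matrix(np.c_[[np.cos(yaw),np.sin(yaw),0],[np.sin(yaw),-np.cos(yaw),0],[0,0,-1]])).as_rotvec()/(np.pi/4)
    return d.round(4),y0.round(3),None if t is None else t.round(4)
E
python3 - <<'E'
from h import *
for c in("scene","top"):
    d=np.load("pc_%s.npz"%c);P=d["P"];m=(P[:,2]>.151)&(P[:,2]<.158)&(P[:,1]>.11);print(c,m.sum(),P[m].mean(0))
from scipy.optimize import fsolve
pin=np.array([.472,.0185]);mo=np.array([.5025,.165])
h=fsolve(lambda q:[np.hypot(*(q-pin))-.172,np.hypot(*(q-mo))-.09],[.59,.14]);print("hinge",h)
print("goal pin",mo+(mo-h)/.09*.082,"ring",h+(pin-h)/.172*.09, np.degrees(np.arctan2(*(pin-h)[::-1])),np.degrees(np.arctan2(*(mo-h)[::-1])))
print(state()["orientation"],rel([.45,.03,.33],np.radians(45)))
print(snapshot("wrist")["T_tool_cam"])
E
```

```text
scene 193 [0.57907087 0.13779012 0.15410185]
top 74 [0.57763717 0.13485305 0.15372859]
hinge [0.58994189 0.14369469]
goal pin [0.42283072 0.1844115 ] ring [0.52822811 0.07818584] -133.29136427198904 166.30663464229903
[ 3.07060740e+00  6.63751881e-01 -4.40130091e-05] (array([ 0.8444, -0.883 , -0.1695]), np.float64(0.426), array([ 1.000e-04,  1.000e-04, -4.579e-01]))
[[-4.20315392e-04 -9.54672452e-01 -2.97658079e-01  7.47872392e-02]
 [ 9.99999904e-01 -3.63988703e-04 -2.44661137e-04 -9.87998209e-04]
 [ 1.25227069e-04 -2.97658154e-01  9.54672513e-01 -1.28704065e-01]
 [ 0.00000000e+00  0.00000000e+00  0.00000000e+00  1.00000000e+00]]
```

Emit:
move_arm:
  rows:
    - [1,0.1,-0.1,-0.17,0,0,-0.1]
    - [1,0.2,-0.2,-0.17,0,0,-0.2]
    - [1,0.3,-0.3,-0.17,0,0,-0.3]
    - [1,0.4,-0.4,-0.17,0,0,-0.4]
    - [1,0.5,-0.5,-0.17,0,0,-0.458]
    - [1,0.6,-0.6,-0.17,0,0,-0.458]
    - [1,0.7,-0.7,-0.17,0,0,-0.458]
    - [1,0.8,-0.8,-0.17,0,0,-0.458]

```text
t: 2.05
tool_pos: [0.3806, -0.1922, 0.3268]
orientation: [2.902, 1.201, 0.001]
ft_force: [0.2, -0.2, 0.5]
grip_width: 0.998
grasp_force: 0.0
```

Emit:
move_arm:
  rows:
    - [1,0.07,-0.02,0,0,0,0]
    - [1,0.07,-0.02,0,0,0,0]
    - [1,0.07,-0.02,0,0,0,0]
    - [1,0.07,-0.02,0,0,0,0]
    - [1,0.07,-0.02,0,0,0,0]
    - [1,0.07,-0.02,0,0,0,0]

```text
t: 2.65
tool_pos: [0.3977, -0.1631, 0.3264]
orientation: [-2.903, -1.2, 0.0]
ft_force: [-0.2, -0.3, 0.3]
grip_width: 0.999
grasp_force: 0.0
```

```bash
cat > w.py <<'E'
from h import *
import sys
def wrist(n):
    st=state();s=snapshot("wrist");P=cloud(s);T=s["T_tool_cam"];R=Rn.from_rotvec(st["orientation"]).as_matrix()
    P=((P@T[:3,:3].T+T[:3,3])@R.T)+st["tool_pos"];save(n+".png",s["image"],1.2);np.savez(n,P=P,I=s["image"]);print(st["t"],st["tool_pos"].round(4) if hasattr(st["tool_pos"],'round') else st["tool_pos"],st["joint_positions"],rel(st["tool_pos"])[1]);return P,s
if __name__=="__main__": P,s=wrist(sys.argv[1])
E
python3 w.py w1
```

```text
2.65 [ 0.3977 -0.1631  0.3264] [-6.95349571e-01 -3.74492999e-01 -1.92591605e-01  1.75285302e+00
 -1.20743302e-04  1.66257835e+00] 0.784
```

View pics/w1.png

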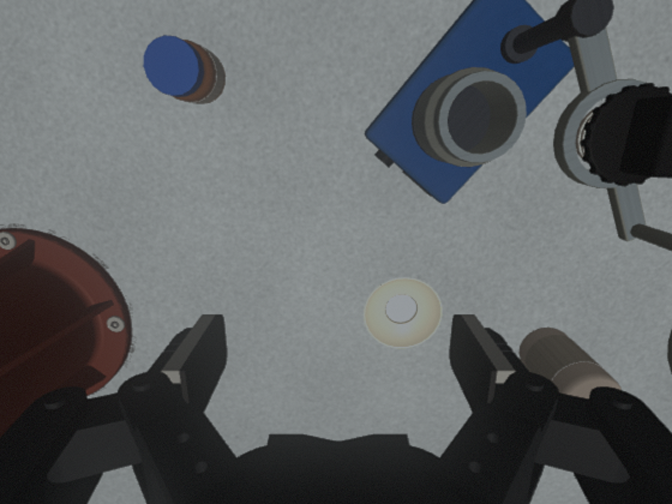

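The picture shows empty vessel B (about 400,95 to 480,110) and not my target. The arm was still underway, so I'll carry on.

Emit:
move_arm:
  rows:
    - [1,0.1,-0.05,0,0,0,0]
    - [1,0.2,-0.1,0,0,0,0]
    - [1,0.3,-0.15,0,0,0,0]
    - [1,0.35,-0.17,0,0,0,0]
    - [1,0.35,-0.17,0,0,0,0]
    - [1,0.35,-0.17,0,0,0,0]

```text
t: 3.3
tool_pos: [0.4617, 0.0221, 0.3263]
orientation: [2.901, 1.205, -0.001]
ft_force: [-1.0, -0.5, -0.4]
grip_width: 0.995
grasp_force: 0.0
```

```bash
python3 w.py w2
```

```text
3.3 [0.4617 0.0221 0.3263] [-2.36121070e-01 -2.76649668e-01 -1.14631215e-01  1.73326778e+00
 -3.82011219e-04  2.11794829e+00] 0.786
```

View pics/w2.png

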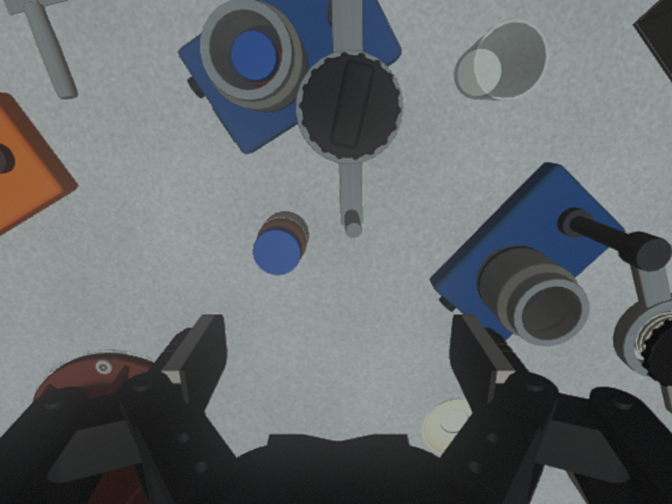

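The wrist view shows the loaded vessel at (247,55), its cap at (350,105) and its pin top at (352,230). I'll measure these from the depth.

```bash
python3 - <<'E'
from h import *
P=np.load("w2.npz")["P"]
def sel(u0,u1,v0,v1,lo,hi):
    Q=P[int(v0/1.2):int(v1/1.2),int(u0/1.2):int(u1/1.2)].reshape(-1,3);return Q[(Q[:,2]>lo)&(Q[:,2]<hi)]
p=sel(335,370,205,245,.188,.2);print("pin",len(p),p.mean(0),p.min(0),p.max(0))
r=sel(195,310,0,120,.12,.13)[:,:2];c=cv2.minEnclosingCircle(r.astype(np.float32));print("rim",len(r),c)
d=sel(290,410,45,165,.168,.182)[:,:2];c=cv2.minEnclosingCircle(d.astype(np.float32));print("disc",len(d),c)
b=sel(310,390,45,165,.195,.22);print("bar",len(b),b.mean(0),cv2.minAreaRect(b[:,:2].astype(np.float32)))
print(rel([.4715,.0185,.27]))
E
```

```text
pin 159 [0.4724366  0.01950254 0.19348397] [0.46658393 0.01285368 0.18835688] [0.47770654 0.02487976 0.19563729]
rim 2108 ((0.5022856593132019, 0.16610446572303772), 0.03610321134328842)
disc 3910 ((0.52805495262146, 0.07869917154312134), 0.035517189651727676)
bar 1731 [0.52833859 0.07904482 0.20602179] ((0.5278579592704773, 0.07864541560411453), (0.04993143305182457, 0.017981767654418945), 32.24446105957031)
(array([0.0103, 0.0179, 0.1126]), np.float64(0.786), None)
```

Emit:
move_arm:
  rows:
    - [1,0.011,0.019,0.1,0,0,0]
    - [1,0.011,0.019,0.2,0,0,0]
    - [1,0.011,0.019,0.26,0,0,0]
    - [1,0.011,0.019,0.296,0,0,0]
    - [1,0.011,0.019,0.296,0,0,0]
    - [-0.5,0.011,0.019,0.296,0,0,0]
    - [-1,0.011,0.019,0.296,0,0,0]
    - [-1,0.011,0.019,0.296,0,0,0]
  grip_force: 30

```text
t: 4.15
tool_pos: [0.473, 0.0183, 0.18]
orientation: [2.901, 1.201, 0.003]
ft_force: [-0.1, 0.7, -0.5]
grip_width: 0.514
grasp_force: 0.0
```

Emit:
move_arm:
  rows:
    - [-1,0,0,0,0,0,0]
    - [-1,0,0,0,0,0,0]
    - [-1,0,0,0,0,0,0]
    - [-1,0,0,0,0,0,0]

```text
t: 4.55
tool_pos: [0.4725, 0.0188, 0.1791]
orientation: [2.902, 1.202, 0.001]
ft_force: [-0.4, -0.5, 5.4]
grip_width: 0.127
grasp_force: 29.3
```

```bash
python3 - <<'E'
from h import *
s=state();print(s["tool_pos"],s["orientation"])
R=Rn.from_rotvec(s["orientation"]);h=np.array([.5897,.145]);p=np.array([.4724,.0192])
for a0,da in((0,30),(30,31)):
    Q=Rn.from_euler("z",-a0,degrees=True)
    for k in range(1,8):
        a=da*k/7
        f=lambda x:h+Rn.from_euler("z",-x,degrees=True).as_matrix()[:2,:2]@(p-h)
        d=f(a0+a)-f(a0)
        print(a0+round(a,1),((Q*R).inv().apply([*d,0])/.5).round(4),round(a/45,3),f(a0+a).round(4))
E
```

```text
[0.47249873 0.0187718  0.17905194] [2.90163237e+00 1.20229466e+00 9.64580641e-04]
4.3 [ 0.0001 -0.0257 -0.    ] 0.095 [0.4633 0.0283]
8.6 [ 0.0021 -0.0514 -0.    ] 0.19 [0.455  0.0381]
12.9 [ 0.006  -0.0768 -0.0001] 0.286 [0.4473 0.0485]
17.1 [ 1.180e-02 -1.019e-01 -1.000e-04] 0.381 [0.4405 0.0594]
21.4 [ 1.940e-02 -1.264e-01 -1.000e-04] 0.476 [0.4345 0.0708]
25.7 [ 2.890e-02 -1.504e-01 -1.000e-04] 0.571 [0.4294 0.0826]
30.0 [ 4.010e-02 -1.735e-01 -1.000e-04] 0.667 [0.4252 0.0947]
34.4 [ 0.0001 -0.0266 -0.    ] 0.098 [0.4218 0.1076]
38.9 [ 0.0023 -0.0531 -0.    ] 0.197 [0.4194 0.1206]
43.3 [ 0.0065 -0.0793 -0.0001] 0.295 [0.4181 0.1338]
47.7 [ 1.270e-02 -1.052e-01 -1.000e-04] 0.394 [0.4177 0.1471]
52.1 [ 2.090e-02 -1.305e-01 -1.000e-04] 0.492 [0.4184 0.1604]
56.6 [ 3.10e-02 -1.55e-01 -1.00e-04] 0.59 [0.4201 0.1736]
61.0 [ 0.043  -0.1788 -0.0002] 0.689 [0.4228 0.1866]
```

Emit:
move_arm:
  rows:
    - [-1,0,-0.026,0,0,0,0.095]
    - [-1,0.002,-0.051,0,0,0,0.19]
    - [-1,0.006,-0.077,0,0,0,0.286]
    - [-1,0.012,-0.102,0,0,0,0.381]
    - [-1,0.019,-0.126,0,0,0,0.476]
    - [-1,0.029,-0.15,0,0,0,0.571]
    - [-1,0.04,-0.174,0,0,0,0.667]
    - [-1,0.04,-0.174,0,0,0,0.667]

```text
t: 5.35
tool_pos: [0.4253, 0.0957, 0.179]
orientation: [-3.114, -0.408, -0.004]
ft_force: [3.8, 2.4, 3.6]
grip_width: 0.125
grasp_force: 29.8
```

Emit:
move_arm:
  rows:
    - [-1,0,-0.027,0,0,0,0.098]
    - [-1,0.002,-0.053,0,0,0,0.197]
    - [-1,0.006,-0.079,0,0,0,0.295]
    - [-1,0.013,-0.105,0,0,0,0.394]
    - [-1,0.021,-0.13,0,0,0,0.492]
    - [-1,0.031,-0.155,0,0,0,0.59]
    - [-1,0.042,-0.176,0,0,0,0.68]
    - [-1,0.042,-0.176,0,0,0,0.68]

```text
t: 6.15
tool_pos: [0.3984, 0.0604, 0.1783]
orientation: [-3.077, 0.326, -0.005]
ft_force: [0.1, -0.2, 0.2]
grip_width: -0.003
grasp_force: 0.0
```

The pin slipped out and the tool ended up in an unexpected place. I'll look at the joint state and the scene.

```bash
python3 - <<'E'
from h import *
s=state();print(s)
for c in("top","wrist"):
    pass
E
python3 w.py w3
```

```text
{'t': 6.15, 'joint_positions': array([-0.21327197, -0.54429636, -0.58828741,  1.52878179,  0.04737366,
        3.13965476]), 'qvel': array([-0.15769782, -0.16641649, -0.11259982,  0.04599515, -0.12874847,
        0.00394498]), 'joint_efforts': array([ 4.73068077e-01, -2.32898819e+01,  5.12195134e+01, -1.16584590e-01,
        5.44589292e-01,  2.61220222e-03]), 'tool_pos': array([0.39836217, 0.06035052, 0.17825853]), 'orientation': array([-3.07701084,  0.326427  , -0.00483278]), 'ft_force': array([ 0.06208955, -0.21544375,  0.21536695]), 'ft_torque': array([-0.01696416, -0.00647045,  0.01726712]), 'grasp_force': 0.0, 'grip_width': -0.0029404093607219}
6.15 [0.3984 0.0604 0.1783] [-0.21327197 -0.54429636 -0.58828741  1.52878179  0.04737366  3.13965476] -0.212
```

View pics/w3.png

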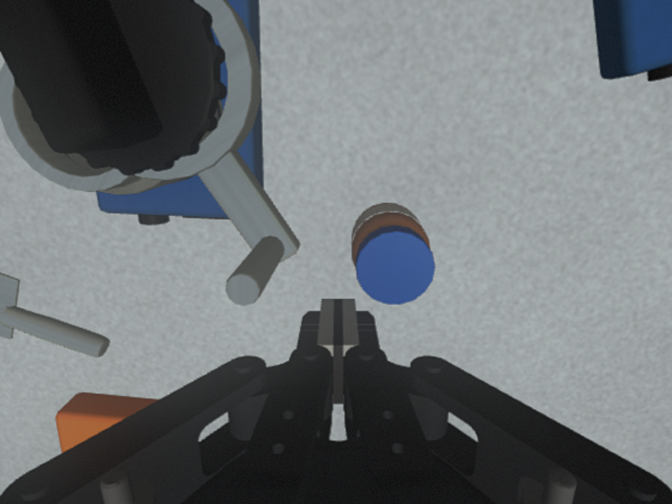

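Joint 6 ran into its upper limit (3.14), so the arm couldn't follow. The pin is partway, at (245,285) in the picture, and nothing else was disturbed. I'll lift, turn the wrist back half a turn (same grasp) and regrasp.

Emit:
move_arm:
  rows:
    - [-1,0,0,-0.1,0,0,0]
    - [-1,0,0,-0.2,0,0,-0.1]
    - [1,0.02,0,-0.26,0,0,-0.3]
    - [1,0.04,0,-0.26,0,0,-0.5]
    - [1,0.06,0,-0.26,0,0,-0.7]
    - [1,0.06,0,-0.26,0,0,-0.9]
    - [1,0.06,0,-0.26,0,0,-1]
    - [1,0.06,0,-0.26,0,0,-1]

```text
t: 7.0
tool_pos: [0.4271, 0.05, 0.3079]
orientation: [-2.969, -0.886, -0.032]
ft_force: [-0.4, -0.4, 0.3]
grip_width: 0.991
grasp_force: 0.0
```

Emit:
move_arm:
  rows:
    - [1,0,0,0,0,0,-0.19]
    - [1,0,0,0,0,0,-0.38]
    - [1,0,0,0,0,0,-0.57]
    - [1,0,0,0,0,0,-0.76]
    - [1,0,0,0,0,0,-0.95]
    - [1,0,0,0,0,0,-1]
    - [1,0,0,0,0,0,-1]

```text
t: 7.7
tool_pos: [0.427, 0.0498, 0.3081]
orientation: [-2.417, -1.956, -0.056]
ft_force: [0.4, -0.8, 0.6]
grip_width: 0.996
grasp_force: 0.0
```

Emit:
move_arm:
  rows:
    - [1,0,0,0,0,0,-0.19]
    - [1,0,0,0,0,0,-0.38]
    - [1,0,0,0,0,0,-0.57]
    - [1,0,0,0,0,0,-0.76]
    - [1,0,0,0,0,0,-0.95]
    - [1,0,0,0,0,0,-1]
    - [1,0,0,0,0,0,-1]

```text
t: 8.4
tool_pos: [0.427, 0.0497, 0.3081]
orientation: [-1.493, -2.746, -0.071]
ft_force: [0.3, -0.5, 0.1]
grip_width: 1.002
grasp_force: 0.0
```

Emit:
move_arm:
  rows:
    - [1,0,0,0,0,0,-0.19]
    - [1,0,0,0,0,0,-0.38]
    - [1,0,0,0,0,0,-0.57]
    - [1,0,0,0,0,0,-0.76]
    - [1,0,0,0,0,0,-0.8]
    - [1,0,0,0,0,0,-0.8]

```text
t: 9.0
tool_pos: [0.427, 0.0496, 0.3082]
orientation: [-0.575, -3.087, -0.075]
ft_force: [0.1, -0.5, 0.0]
grip_width: 1.0
grasp_force: 0.0
```

```bash
cat >> h.py <<'E'
def pinfit(P,lo=.186,hi=.2,ctr=(.42,.15),r=.09):
    Q=P.reshape(-1,3);Q=Q[(Q[:,2]>lo)&(Q[:,2]<hi)&(np.hypot(Q[:,0]-ctr[0],Q[:,1]-ctr[1])<r)];return Q
E
python3 - <<'E'
from w import *
P=np.load("w3.npz")["P"];q=P[200:260,180:245].reshape(-1,3);q=q[(q[:,2]>.19)&(q[:,2]<.2)];print("pin w3",len(q),q.mean(0))
P,s=wrist("w4")
E
```

```text
pin w3 725 [0.42856782 0.08423736 0.19355387]
9.0 [0.427  0.0496 0.3082] [-0.22453768 -0.39865707 -0.24561131  1.72625662  0.04792014  0.14401329] 2.772
```

View pics/w4.png

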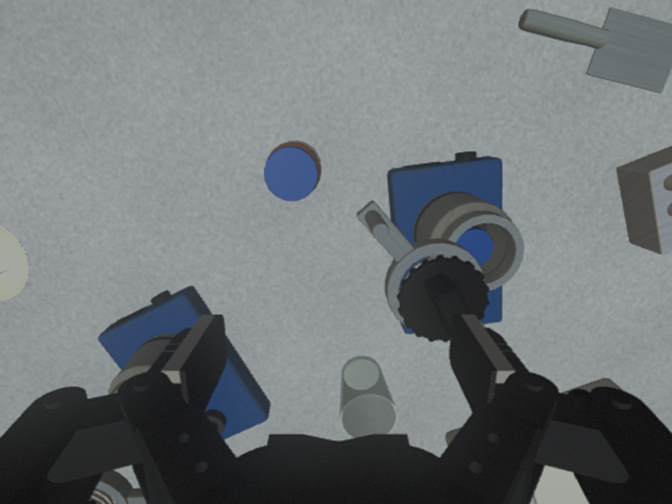

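The wrist view shows the pin at (370,210), the cap at (440,295) beside the loaded mouth, and the jar at (292,172), undisturbed. The pin is at about (0.4286, 0.0842), with about 34° left to swing.

```bash
python3 - <<'E'
from h import *
P=np.load("w4.npz")["P"];q=P[150:200,285:330].reshape(-1,3);q=q[(q[:,2]>.186)&(q[:,2]<.2)];print("pin w4",len(q),q.mean(0) if len(q) else "")
print(rel([.4286,.0845,.26],np.radians(200.7)))
E
```

```text
pin w4 196 [0.42683255 0.08511649 0.19316696]
(array([0.0214, 0.0616, 0.0997]), np.float64(2.772), array([ 0.0615,  0.0107, -0.9302]))
```

Emit:
move_arm:
  rows:
    - [1,0.004,0.012,0.02,0.012,0.002,-0.186]
    - [1,0.008,0.024,0.04,0.024,0.004,-0.372]
    - [1,0.012,0.036,0.06,0.036,0.006,-0.558]
    - [1,0.016,0.048,0.08,0.048,0.008,-0.744]
    - [1,0.021,0.062,0.1,0.0615,0.0107,-0.93]
    - [1,0.021,0.062,0.1,0.0615,0.0107,-0.93]
    - [1,0.021,0.062,0.1,0.0615,0.0107,-0.93]

```text
t: 9.75
tool_pos: [0.4287, 0.0846, 0.26]
orientation: [-0.562, 3.091, 0.0]
ft_force: [-1.0, -0.1, 0.7]
grip_width: 1.0
grasp_force: 0.0
```

```bash
python3 - <<'E'
from w import *
P,s=wrist("w5");q=pinfit(P,.19,.197,(.428,.085),.025);print("pin",len(q),q.mean(0) if len(q) else "")
print(rel([.428,.0845,.178],np.radians(200.7)))
E
```

```text
9.75 [0.4287 0.0846 0.26  ] [-1.06519466e-01 -3.93575273e-01 -3.29964129e-01  1.63437930e+00
  1.91440053e-04 -4.66072277e-01] -2.782
pin 252 [0.42699188 0.08493109 0.19357733]
(array([0.0016, 0.0009, 0.1647]), np.float64(-2.782), array([-0.0002,  0.0008, -0.002 ]))
```

Emit:
move_arm:
  rows:
    - [1,0.001,0.001,0.08,0,0,0]
    - [1,0.001,0.001,0.14,0,0,0]
    - [1,0.001,0.001,0.164,0,0,0]
    - [1,0.001,0.001,0.164,0,0,0]
    - [-1,0.001,0.001,0.164,0,0,0]
    - [-1,0.001,0.001,0.164,0,0,0]
    - [-1,0.001,0.001,0.164,0,0,0]
    - [-1,0.001,0.001,0.164,0,0,0]
  grip_force: 30

```text
t: 10.6
tool_pos: [0.4286, 0.0848, 0.1787]
orientation: [-0.569, 3.088, -0.001]
ft_force: [0.4, -0.4, -0.1]
grip_width: 0.331
grasp_force: 0.0
```

Emit:
move_arm:
  rows:
    - [-1,0,0,0,0,0,0]
    - [-1,0,0,0,0,0,0]
    - [-1,0,0,0,0,0,0]

```text
t: 10.9
tool_pos: [0.4284, 0.0848, 0.1784]
orientation: [-0.57, 3.089, -0.0]
ft_force: [-0.7, -0.3, 4.9]
grip_width: 0.127
grasp_force: 29.2
```

```bash
python3 - <<'E'
from h import *
s=state();print(s["tool_pos"])
R=Rn.from_rotvec(s["orientation"]);h=np.array([.5897,.145]);p=s["tool_pos"][:2];print(np.hypot(*(p-h)),np.degrees(np.arctan2(*(p-h)[::-1])))
p=h+(p-h)/np.hypot(*(p-h))*.172
for a in (5,10,15,20,25,30,34,36):
    d=h+Rn.from_euler("z",-a,degrees=True).as_matrix()[:2,:2]@(p-h)-p
    print(a,(R.inv().apply([*d,0])/.5).round(4),round(a/45,3))
E
```

```text
[0.42837021 0.08477683 0.17835574]
0.17220374855487167 -159.52978326115652
5 [-0.0015  0.03   -0.    ] 0.111
10 [-0.0057  0.0597 -0.    ] 0.222
15 [-0.0124  0.0889 -0.    ] 0.333
20 [-0.0216  0.1175 -0.    ] 0.444
25 [-0.0333  0.1451 -0.    ] 0.556
30 [-0.0474  0.1717 -0.    ] 0.667
34 [-0.0602  0.1919 -0.    ] 0.756
36 [-0.0672  0.2017 -0.    ] 0.8
```

Emit:
move_arm:
  rows:
    - [-1,-0.0015,0.03,0,0,0,0.111]
    - [-1,-0.006,0.06,0,0,0,0.222]
    - [-1,-0.0125,0.089,0,0,0,0.333]
    - [-1,-0.0215,0.1175,0,0,0,0.444]
    - [-1,-0.033,0.145,0,0,0,0.556]
    - [-1,-0.047,0.172,0,0,0,0.667]
    - [-1,-0.06,0.192,0,0,0,0.756]
    - [-1,-0.06,0.192,0,0,0,0.756]

```text
t: 11.7
tool_pos: [0.4229, 0.1858, 0.1784]
orientation: [0.361, 3.118, -0.0]
ft_force: [4.7, 0.7, 3.4]
grip_width: 0.128
grasp_force: 30.1
```

```bash
python3 - <<'E'
from h import *
s=state();p=s["tool_pos"][:2];h=np.array([.5897,.145]);print(s["ft_force"],s["joint_positions"],np.degrees(np.arctan2(*(p-h)[::-1])))
E
```

```text
[4.69399416 0.70330757 3.38138075] [ 1.30136934e-01 -3.32044310e-01 -4.30109918e-01  1.47034335e+00
 -8.87776554e-04  3.60441785e-01] 166.2569918575768
```

Emit:
move_arm:
  rows:
    - [-1,0,0.004,0,0,0,0.014]
    - [-1,0,0.008,0,0,0,0.028]
    - [-1,0,0.008,0,0,0,0.028]
    - [-1,0,0.008,0,0,0,0.028]

```text
t: 12.1
tool_pos: [0.423, 0.1862, 0.1783]
orientation: [0.395, 3.115, -0.01]
ft_force: [-0.9, -17.8, 7.3]
grip_width: 0.126
grasp_force: 31.0
```

The stop is reached: 18 N of resistance with no further motion. I'll release, lift and measure the cap.

Emit:
move_arm:
  rows:
    - [-0.4,0,0,0,0,0,-0.02]
    - [-0.2,0,0,0,0,0,-0.02]
    - [0,0,0,0,0,0,-0.02]
    - [0,0,0,-0.08,0,0,-0.02]
    - [0,0,0,-0.18,0,0,-0.02]
    - [1,0,0,-0.26,0,0,-0.02]
    - [1,0,0,-0.3,0,0,-0.02]
    - [1,0,0,-0.3,0,0,-0.02]

```text
t: 12.9
tool_pos: [0.4237, 0.1894, 0.331]
orientation: [0.368, 3.115, 0.002]
ft_force: [0.6, 0.1, -0.2]
grip_width: 0.975
grasp_force: 0.0
```

```bash
cat > cap.py <<'E'
from w import *
def cap(n):
    P,s=wrist(n)
    q=pinfit(P,.19,.197,(.4225,.186),.02);print("pin",len(q),q.mean(0) if len(q) else "")
    q=pinfit(P,.185,.22,(.5023,.166),.04);print("top z",np.percentile(q[:,2],90));zt=np.percentile(q[:,2],90);q=q[q[:,2]>zt-.004]
    print("bar",len(q),q.mean(0),cv2.minAreaRect(q[:,:2].astype(np.float32)))
if __name__=="__main__": cap(sys.argv[1])
E
python3 cap.py w6; python3 -c "
from h import *
print(rel([.5023,.1661,.30],np.radians(151.7-90)))"
```

```text
12.9 [0.4237 0.1894 0.331 ] [ 1.37136690e-01 -2.74282627e-01 -1.03882385e-01  1.73633813e+00
  3.64377706e-04  3.72176877e-01] 2.907
pin 146 [0.42190268 0.1863988  0.19372759]
top z 0.20694717469990648
bar 945 [0.50011758 0.16700217 0.20606014] ((0.5017166137695312, 0.16651615500450134), (0.018068673089146614, 0.049847252666950226), 61.45961380004883)
(array([-0.1644, -0.0084,  0.058 ]), np.float64(2.907), array([3.2000e-03, 5.0000e-04, 2.3296e+00]))
```

View pics/w6.png

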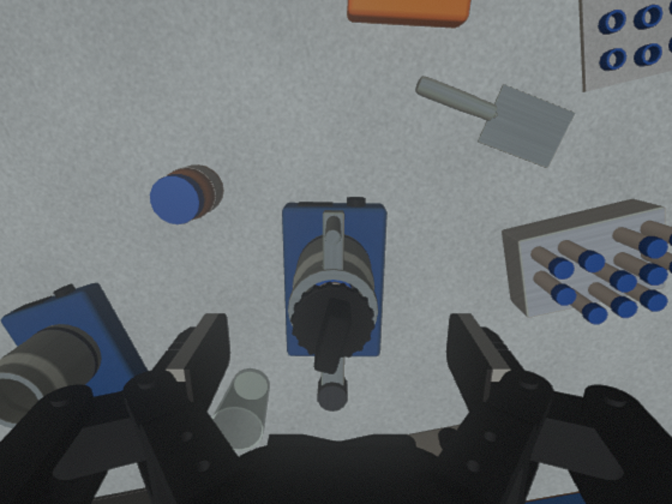

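The arm is in line over the mouth: cap at (333,320), pin at (333,225). The bar lies at -28.5°. I'll go over it and turn the wrist back by 165°, so joint 6 has room for the whole screwing.

Emit:
move_arm:
  rows:
    - [1,-0.03,-0.002,0,0,0,-0.18]
    - [1,-0.06,-0.004,0,0,0,-0.36]
    - [1,-0.09,-0.005,0,0,0,-0.54]
    - [1,-0.12,-0.006,0,0,0,-0.72]
    - [1,-0.15,-0.008,0,0,0,-0.9]
    - [1,-0.164,-0.008,0,0,0,-0.92]
    - [1,-0.164,-0.008,0,0,0,-0.92]

```text
t: 13.65
tool_pos: [0.5015, 0.1659, 0.3264]
orientation: [0.752, -3.048, -0.001]
ft_force: [0.1, 0.7, 0.3]
grip_width: 0.998
grasp_force: 0.0
```

Emit:
move_arm:
  rows:
    - [1,0,0,0,0,0,-0.19]
    - [1,0,0,0,0,0,-0.38]
    - [1,0,0,0,0,0,-0.57]
    - [1,0,0,0,0,0,-0.76]
    - [1,0,0,0,0,0,-0.92]
    - [1,0,0,0,0,0,-0.92]

```text
t: 14.25
tool_pos: [0.5009, 0.1664, 0.3276]
orientation: [1.785, -2.585, -0.0]
ft_force: [0.6, 1.0, -0.0]
grip_width: 0.997
grasp_force: 0.0
```

Emit:
move_arm:
  rows:
    - [1,0,0,0,0,0,-0.19]
    - [1,0,0,0,0,0,-0.38]
    - [1,0,0,0,0,0,-0.57]
    - [1,0,0,0,0,0,-0.76]
    - [1,0,0,0,0,0,-0.92]
    - [1,0,0,0,0,0,-0.92]

```text
t: 14.85
tool_pos: [0.5011, 0.1663, 0.3277]
orientation: [-2.582, 1.79, 0.0]
ft_force: [1.2, 1.1, 0.2]
grip_width: 1.002
grasp_force: 0.0
```

Emit:
move_arm:
  rows:
    - [1,0,0,0,0,0,-0.19]
    - [1,0,0,0,0,0,-0.38]
    - [1,0,0,0,0,0,-0.57]
    - [1,0,0,0,0,0,-0.76]
    - [1,0,0,0,0,0,-0.9]
    - [1,0,0,0,0,0,-0.9]
    - [1,0,0,0,0,0,-0.9]

```text
t: 15.55
tool_pos: [0.5014, 0.1662, 0.3279]
orientation: [-3.04, 0.792, -0.0]
ft_force: [0.3, -0.3, -0.9]
grip_width: 1.001
grasp_force: 0.0
```

```bash
python3 cap.py w7; python3 -c "
from h import *
print(rel([.502,.1663,.193],np.radians(-28.5)))"
```

```text
15.55 [0.5014 0.1662 0.3279] [ 7.21091514e-02 -7.84462923e-02  6.45709098e-02  1.71364148e+00
  3.22171152e-05 -2.55972865e+00] -0.509
pin 128 [0.42340012 0.18555964 0.19356454]
top z 0.20697967833411823
bar 1260 [0.50301935 0.1655489  0.20597558] ((0.5021889805793762, 0.1662270724773407), (0.0176323801279068, 0.04947894439101219), 61.4621696472168)
(array([ 0.0008, -0.0008,  0.2697]), np.float64(-0.509), array([-0.0002, -0.0001, -0.0142]))
```

Emit:
move_arm:
  rows:
    - [1,0.001,-0.001,0.09,0,0,-0.014]
    - [1,0.001,-0.001,0.18,0,0,-0.014]
    - [1,0.001,-0.001,0.24,0,0,-0.014]
    - [1,0.001,-0.001,0.27,0,0,-0.014]
    - [1,0.001,-0.001,0.27,0,0,-0.014]
    - [-1,0.001,-0.001,0.27,0,0,-0.014]
    - [-1,0.001,-0.001,0.27,0,0,-0.014]
    - [-1,0.001,-0.001,0.27,0,0,-0.014]
  grip_force: 70

```text
t: 16.4
tool_pos: [0.5032, 0.1663, 0.1947]
orientation: [-3.046, 0.764, -0.004]
ft_force: [0.4, -0.1, -0.2]
grip_width: 0.516
grasp_force: 0.0
```

Emit:
move_arm:
  rows:
    - [-1,0,0,0,0,0,0]
    - [-1,0,0,0,0,0,0]
    - [-1,0,0,0,0,0,0]
    - [-1,0,0,0,0,0,0]

```text
t: 16.8
tool_pos: [0.5027, 0.1663, 0.1937]
orientation: [-3.047, 0.764, -0.002]
ft_force: [0.2, -0.4, 5.7]
grip_width: 0.199
grasp_force: 69.2
```

Emit:
move_arm:
  rows:
    - [-1,0,0,0.001,0,0,0.167]
    - [-1,0,0,0.002,0,0,0.333]
    - [-1,0,0,0.003,0,0,0.5]
    - [-1,0,0,0.004,0,0,0.667]
    - [-1,0,0,0.005,0,0,0.833]
    - [-1,0,0,0.006,0,0,1]
    - [-1,0,0,0.006,0,0,1]

```text
t: 17.5
tool_pos: [0.5031, 0.1665, 0.1907]
orientation: [-2.52, 1.873, -0.003]
ft_force: [2.1, 1.3, 6.7]
grip_width: 0.2
grasp_force: 69.3
```

Emit:
move_arm:
  rows:
    - [-1,0,0,0.001,0,0,0.167]
    - [-1,0,0,0.002,0,0,0.333]
    - [-1,0,0,0.003,0,0,0.5]
    - [-1,0,0,0.004,0,0,0.667]
    - [-1,0,0,0.005,0,0,0.833]
    - [-1,0,0,0.006,0,0,1]
    - [-1,0,0,0.006,0,0,1]

```text
t: 18.2
tool_pos: [0.5037, 0.1663, 0.1877]
orientation: [-1.612, 2.692, -0.003]
ft_force: [5.3, -0.2, 3.8]
grip_width: 0.199
grasp_force: 69.1
```

Emit:
move_arm:
  rows:
    - [-1,0,0,0.001,0,0,0.167]
    - [-1,0,0,0.002,0,0,0.333]
    - [-1,0,0,0.003,0,0,0.5]
    - [-1,0,0,0.004,0,0,0.667]
    - [-1,0,0,0.005,0,0,0.833]
    - [-1,0,0,0.006,0,0,1]
    - [-1,0,0,0.006,0,0,1]

```text
t: 18.9
tool_pos: [0.5041, 0.1657, 0.1848]
orientation: [-0.458, 3.104, -0.002]
ft_force: [8.6, -1.5, 2.7]
grip_width: 0.198
grasp_force: 68.9
```

```bash
python3 -c "
from h import *
s=state();print(s['joint_positions'],s['ft_torque'],s['ft_force'],s['tool_pos'])"
```

```text
[ 7.15872354e-02 -1.16671210e-01 -2.32287846e-01  1.45086097e+00
 -1.16041596e-03 -2.21691965e-01] [-0.26227728 -1.72608124 -0.21795373] [ 8.5597319  -1.53376414  2.72516634] [0.50410538 0.16574551 0.1848041 ]
```

Emit:
move_arm:
  rows:
    - [-1,0,0,0.001,0,0,0.167]
    - [-1,0,0,0.002,0,0,0.333]
    - [-1,0,0,0.003,0,0,0.5]
    - [-1,0,0,0.004,0,0,0.667]
    - [-1,0,0,0.005,0,0,0.833]
    - [-1,0,0,0.006,0,0,1]
    - [-1,0,0,0.006,0,0,1]

```text
t: 19.6
tool_pos: [0.5041, 0.1655, 0.1818]
orientation: [0.764, 3.042, -0.001]
ft_force: [7.3, -2.8, 2.8]
grip_width: 0.199
grasp_force: 69.0
```

Emit:
move_arm:
  rows:
    - [-1,0,0,0.001,0,0,0.12]
    - [-1,0,0,0.002,0,0,0.24]
    - [-1,0,0,0.002,0,0,0.36]
    - [-1,0,0,0.003,0,0,0.48]
    - [-1,0,0,0.003,0,0,0.55]
    - [-1,0,0,0.003,0,0,0.55]

```text
t: 20.2
tool_pos: [0.5039, 0.1653, 0.1802]
orientation: [1.395, 2.81, -0.0]
ft_force: [6.9, -4.4, 3.1]
grip_width: 0.198
grasp_force: 69.0
```

```bash
python3 -c "
from h import *
s=state();print(s['joint_positions'],s['ft_torque'],s['ft_force'],s['tool_pos'],rel(s['tool_pos'])[1])"
```

```text
[ 0.07129329 -0.1161886  -0.24012467  1.44315352 -0.00218537  0.99297909] [-0.8274599  -1.41954874 -0.00950632] [ 6.92843953 -4.35285933  3.14825275] [0.50390336 0.16528214 0.18023029] 2.22
```

Emit:
move_arm:
  rows:
    - [-1,0,0,0.001,0,0,0.08]
    - [-1,0,0,0.001,0,0,0.16]
    - [-1,0,0,0.0015,0,0,0.24]
    - [-1,0,0,0.0015,0,0,0.24]
    - [-1,0,0,0.0015,0,0,0.24]

```text
t: 20.7
tool_pos: [0.5038, 0.1652, 0.1795]
orientation: [1.651, 2.668, 0.0]
ft_force: [6.1, -4.3, 4.3]
grip_width: 0.198
grasp_force: 69.1
```

```bash
python3 -c "
from h import *
s=state();print(s['joint_positions'],s['ft_torque'],s['ft_force'],s['tool_pos'],rel(s['tool_pos'])[1])"
```

```text
[ 0.07130391 -0.11609904 -0.24140378  1.44210273 -0.00235201  1.17958673] [-0.93335714 -1.21304994  0.13407371] [ 6.0824188  -4.34375666  4.25924646] [0.50376736 0.16522957 0.17947809] 2.033
```

Emit:
move_arm:
  rows:
    - [-1,0,0,0.0005,0,0,0.06]
    - [-1,0,0,0.001,0,0,0.12]
    - [-1,0,0,0.001,0,0,0.18]
    - [-1,0,0,0.001,0,0,0.18]
    - [-1,0,0,0.001,0,0,0.18]

```text
t: 21.2
tool_pos: [0.5035, 0.1658, 0.1794]
orientation: [1.832, 2.548, 0.001]
ft_force: [4.5, -3.6, 8.0]
grip_width: 0.197
grasp_force: 94.0
```

```bash
python3 -c "
from h import *
s=state();print(s['joint_positions'],s['ft_torque'],s['ft_force'],s['tool_pos'],rel(s['tool_pos'])[1])"
```

```text
[ 0.07198726 -0.11644348 -0.24187841  1.44200362 -0.00169644  1.31865918] [-0.6721749  -0.66049914  1.86403611] [ 4.49870074 -3.62488313  7.98184506] [0.50350931 0.16575347 0.17939234] 1.895
```

The torque jumped to 1.9 N m and the tool stopped sinking, so the cap is home. I'll open, lift and check.

Emit:
move_arm:
  rows:
    - [-0.4,0,0,0,0,0,0]
    - [-0.1,0,0,0,0,0,0]
    - [0.3,0,0,0,0,0,0]
    - [0.3,0,0,0,0,0,0]
    - [0.3,0,0,-0.06,0,0,0]
    - [0.3,0,0,-0.14,0,0,0]
    - [1,0,0,-0.22,0,0,0]
    - [1,0,0,-0.28,0,0,0]

```text
t: 22.0
tool_pos: [0.5023, 0.1663, 0.3205]
orientation: [1.841, 2.544, 0.002]
ft_force: [0.6, -1.0, 0.8]
grip_width: 0.96
grasp_force: 0.0
```

Emit:
move_arm:
  rows:
    - [1,0,0,0,0,0,0]
    - [1,0,0,0,0,0,0]
    - [1,0,0,0,0,0,0]

```text
t: 22.3
tool_pos: [0.5019, 0.1662, 0.3167]
orientation: [-1.841, -2.544, 0.002]
ft_force: [0.2, -0.8, -0.1]
grip_width: 1.001
grasp_force: 0.0
```

```bash
python3 cap.py w8; sed -i 's/,.185,.22,(.5023/,.178,.22,(.5023/' cap.py; python3 cap.py w9
```

```text
22.3 [0.5019 0.1662 0.3167] [ 7.21897113e-02 -8.17074330e-02  4.08412606e-02  1.69509369e+00
  1.52351539e-05  1.32513006e+00] 1.889
pin 186 [0.42317074 0.18669569 0.19363808]
top z 0.192745662600116
bar 1218 [0.50152792 0.16764473 0.19170919] ((0.5019516348838806, 0.16659584641456604), (0.017954373732209206, 0.04960491135716438), 26.654258728027344)
22.35 [0.5018 0.1662 0.3166] [ 7.21964545e-02 -8.17189907e-02  4.06577908e-02  1.69517119e+00
 -3.10743559e-06  1.32521355e+00] 1.889
pin 186 [0.4231374  0.18659609 0.19373297]
top z 0.1927822839949711
bar 1221 [0.50155109 0.16768057 0.19177293] ((0.501869797706604, 0.16678817570209503), (0.0179353728890419, 0.04951467365026474), 26.65549659729004)
```

View pics/w9.png

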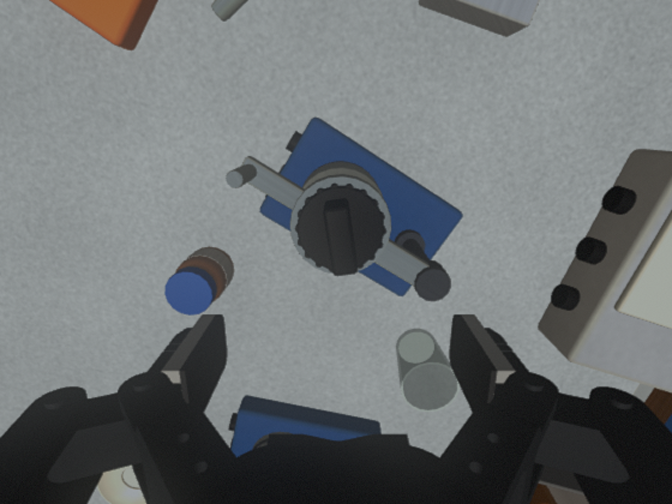

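The cap sits on the ring over the mouth at (340,230) and the pin is at (237,178) in line with it. The bar top is at 192 mm, so the grip is about 50 mm above the rim: fully home, with the robot clear.

```bash
python3 -c "
from h import *
print(env.close_job())"
```

```text
the job is handed in; nothing more can be done
None
```

The loaded vessel's arm is swung to its stop and its cap is screwed fully home, with the grip about 50 mm above the rim. The job was handed in at about 22 s, and the hand-in call returned no verdict.

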